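# Add the double hook to the garage tool rail

## Task

Put the loose double-pronged hook on the tool rail: feed its glider into the rail's open end and slide it along until it is closed up against the hooks already clamped there, then let go and leave it hanging. The rail was bolted up by eye and sits some millimetres off its nominal place, so feel your way in and never force the hook against the rail or the other hooks, and leave the other things on the bench where they are.

Things in the scene. Friction and masses are not known exactly. Their poses are not given: they have to be found in the camera images.
- fork_hook: Loose sliding double hook, about 200 g, standing on the bench, 122 high. Origin: on its underside below the centre of its black carriage; z up, -x towards the two prongs, +x its back. Steel stem below z 60: x -6 to 12, y +-18. Prongs 10 thick at y +-13, z 0 to 10, out to x = -72, then turned up to x = -90, z 32.
- hook_grip (a point): Where to grip the double hook: centre of the upper part of its black carriage, at x 0, y 0, z 105 in the hook's frame (axes the same). The carriage is 24 (x) x 36 (y), z 60 to 122; grip its two y sides, firmly (about 40 N). In the rail, all below z 93 stands beside the rail.
- hook_glider (a point): Centre of the steel glider on the hook's back, at x 28.25, y 0, z 75 in the hook's frame: 8.2 (x) x 70 (y) x 22 (z), corners rounded, radius 2. Before it a neck x 19 to 24.2, 40 long in y, 10 high, corner radius 1.5, and a bearing plate x 10 to 19, 36 x 36; both centred at z 75.
- rack: Fixed uprights of the tool rail. Origin: on the bench below the middle of the rail's front face; y along the rail, z up; hooks hang out to -x. Rail: C-profile 400 long (y -200 to 200), x 0 to 16.5, 36 high, top flat, open only at its y = -200 end. Slot in front 12 high, lips 3 thick, chamber behind x 3 to 13.5, 26 high. Uprights at y +-140 behind it, 220 high.
- rail_mouth (a point): Nominal centre of the slot at the rail's open end: x 0, y -200, z 200 in the rack's frame (rail top at z 218). A point of the uprights: the rail, bolted on with slotted holes and packing washers, truly stands up to 8 mm higher or lower and 4 mm nearer or further in x, and up to 0.015 rad out of level (z, about its middle); no pose shows this. In y it is true. It holds tight under 30 N.
- home (a point): Nominal place of the double hook's origin when home: x -20, y +15, z 125 in the rack's frame (75 below the slot's axis; the rail's own errors add). Let go, it leans about 0.08 rad to the front. There its glider's end touches that of the nearer of two single hooks clamped on the rail (carriages 30 wide at y 85 and 155, up to 25 above the slot's axis).
- single_hook: A loose single-pronged hook with a like carriage (24 x 30, top at 100), standing on the bench; to be left alone. Origin at its underside, -x to the prong.
- mug: Steel mug, 80 across, 95 high, to be left alone. Origin: centre of its underside.
- spray_can: Spray can, 56 across, 170 high, to be left alone. Origin: centre of its underside.
- cleaner: Bottle of cleaner, 76 across, 200 high, to be left alone. Origin: centre of its underside.
- screwdriver: Screwdriver lying on the bench, to be left alone. Origin: under the middle of its length.
- spanner: Open spanner lying on the bench, to be left alone. Origin: under the middle of its length.

How it is judged:
On the way:
1. the double hook's glider has entered the rail at its open end (x of hook_glider in the frame of rack between -0.001 and 0.0175 m and z of hook_glider in the frame of rack between 0.186 and 0.214 m and y of fork_hook in the frame of rack between -0.19 and -0.08 m and angle between the y axis of fork_hook and the y axis of rack, either way round below 0.12 rad), for 0.1 s.
At the end, for the whole second after the job is handed in: The double hook hangs in the rail, still and upright (within 0.2 rad), its glider inside the rail (glider centre x -1 to 17.5 mm and z 186 to 214 mm in the rack's frame), closed up against the nearer clamped hook (within 3 mm of y = 15 mm in the rack's frame), carried by the rail alone (x of hook_glider in the frame of rack between -0.001 and 0.0175 m and z of hook_glider in the frame of rack between 0.186 and 0.214 m and y of fork_hook in the frame of rack between 0.012 and 0.018 m and angle between the y axis of fork_hook and the y axis of rack, either way round below 0.1 rad and angle between fork_hook's own z axis and vertical below 0.2 rad and contact force between fork_hook and rack above 0.3 N and linear speed of fork_hook below 0.02 m/s); the robot touches nothing.
It fails at once if the double hook, while held, is pressed against the rail or the hooks on it with more than 25 N (contact force between fork_hook and rack above 25 N and contact force between fork_hook and the fingers above 10 N).
It fails at once if the loose single hook is moved by more than 30 mm or knocked over (distance of single_hook from where it was at the start of the episode above 0.03 m or angle between single_hook's own z axis and vertical above 0.5 rad).
It fails at once if the mug, spray can, cleaner bottle, screwdriver or spanner is moved by more than 30 mm (distance of any of mug, spray_can, cleaner, screwdriver, spanner from where it was at the start of the episode above 0.03 m).
It also fails if it takes over 72 s, if anything falls off the work surface, if the arm or the gripper's body presses on something with over 40 N, if the wrist force passes 120 N, or if a joint passes its speed limit or range.

## Robot

A 7-joint arm with a two-finger parallel gripper is mounted at the origin on the work surface. World frame = base frame: x ahead of the robot, y to its left, z up, the work surface at z = 0. Lengths are in m, angles in rad, forces in N, time in s.
With the tool pointing down it reaches from about 0.425 to 0.95 m from the base axis. Payload 4.7 kg.
Tool frame: the origin (TCP) lies between the finger pads; the fingertips stand 25 mm ahead of it and the grasp point (between the pads) lies 6 mm ahead of it; x points along the fingers, z is the direction in which the jaws open and shut, and the axes are right-handed (so a half turn about x gives the same grasp; the last joint's range is limited). The gripper opens to 85 mm and grips with 20 to 120 N. Pads are 22 mm wide; open, the fingers measure 114 mm over their backs; the gripper's body (76 mm by 85 mm) begins 54 mm behind the grasp point. The pads swing forward as they close: fully open they stand 13 mm farther back than shut.
Start: joints at [1.072, 0.469, -0.049, 1.532, 0.024, 1.141, -0.082], TCP at [0.306, -0.602, 0.256] pointing down, gripper open.
Joint ranges: [-2.59, 2.59], [-0.33, 1.99], [-1.39, 1.29], [0.1, 2.45], [-1.04, 4.18], [0.21, 1.99], [-2.66, 2.66]. Speed limits (rad/s): [2.57, 2.57, 3.14, 3.14, 3.14, 3.14, 3.14].

## Interface

Orientations are given as a 3x3 rotation matrix whose columns are the frame's x, y, z axes.
In Python, from rig import * gives the robot as it stands. Calls block until the motion is done:
- movep(position, orientation): joint-space move of the TCP to a pose.
- move_l(position, attitude=None, feed=0.15, until_force=None): straight line of the TCP; attitude=None keeps the orientation; feed is the mean speed in m/s. With until_force (N) it stops when the force on the tool has changed by that much, and returns True; else False.
- move_joints(angles): joint-space move.
- command_gripper(opening, newtons=None): finger opening in m; newtons is the grip in N (None keeps the last); returns when the fingers have stopped.
- sleep(seconds).
- inverse_kinematics(position, orientation): joint angles nearest the present ones, or None.
- sense(): the state.
- camera(name): name is "scene" or "top"; returns (picture, depth): 384x512x3 uint8, red, green, blue; 384x512 float32, m along the optical axis (not along the pixel's ray), 0 where there is no reading.
- camera_params(name): a dict with "K" (3x3 intrinsics, pixels), "dist" ([k1, k2, p1, p2, k3] as OpenCV has them; the pictures are not rectified), "position" and "rotation" of the camera in the world. Camera axes: x right, y down, z forward; pixel columns grow to the right and rows downward; lengths in m; the calibration is good to about 2 mm. A picture is of the moment at which its call begins. camera_params takes no time and is no camera call.
A pose or a line that the arm cannot do raises Unreachable and nothing moves.
- finish_job(): hands the job in, once; it reports no verdict.
The state is a dict: "time_s": time; "joint_pos": joint angles; "qd": joint speeds; "joint_efforts": joint torques, N m; "position": TCP position; "tcp_rot": TCP orientation; "wrist_force": force on the tool from outside, world axes, zero at the start; "ft_torque": the same for the moment, N m; "finger_gap": finger opening in m.
Only numpy, scipy, OpenCV 4.12 (cv2) and the standard library are available. Lean on these libraries where they do the work, as an engineer would, in place of code of your own. Each camera call takes 0.05 s, during which the arm holds its last target. There are 200 camera calls.

## Working session

There is one attempt and no reset: what is moved stays moved. The work goes in short steps, each a Python script; the robot and the scene stay as the last script left them, time stands still between calls to the robot, and variables do not carry over. Pictures are saved under pics/ and viewed, about 8 in all and at most 12, crops included, and the job is handed in when it is done.

```bash
ls; mkdir -p pics
python3 - <<'E'
from rig import *
import cv2,numpy as np
for n in("scene","top"):
    p,d=camera(n); np.savez(f"{n}0.npz",p=p,d=d)
    cv2.imwrite(f"pics/{n}0.png",cv2.resize(p[:,:,::-1],(768,576)))
    c=camera_params(n); print(n,c)
s=sense();print(s["time_s"],s["position"],s["tcp_rot"])
E
```

```text
pics
scene {'K': array([[488.83575348,   0.        , 253.94995936],
       [  0.        , 488.83575348, 189.49097741],
       [  0.        ,   0.        ,   1.        ]]), 'dist': array([-0.21606426,  0.        ,  0.        ,  0.        ,  0.        ]), 'position': array([0.6181419 , 0.93969771, 0.89267231]), 'rotation': array([[-0.99822011,  0.02411948, -0.05454233],
       [ 0.05765826,  0.62397182, -0.77931681],
       [ 0.01523617, -0.78107453, -0.6242519 ]])}
top {'K': array([[468.34438609,   0.        , 257.50890093],
       [  0.        , 468.34438609, 185.78752038],
       [  0.        ,   0.        ,   1.        ]]), 'dist': array([-0.01103396,  0.        ,  0.        ,  0.        ,  0.        ]), 'position': array([2.52429759e-01, 9.66671619e-04, 1.48371736e+00]), 'rotation': array([[-0.01033647, -0.97595202,  0.21774025],
       [-0.99993925,  0.01092176,  0.00148467],
       [-0.00382707, -0.21771168, -0.97600562]])}
0.1 [ 0.30538754 -0.60142735  0.25537026] [[-8.46083531e-04  8.91639284e-01  4.52745702e-01]
 [ 1.52710813e-03  4.52746488e-01 -8.91637979e-01]
 [-9.99998476e-01 -6.30085694e-05 -1.74469094e-03]]
```

View pics/scene0.png

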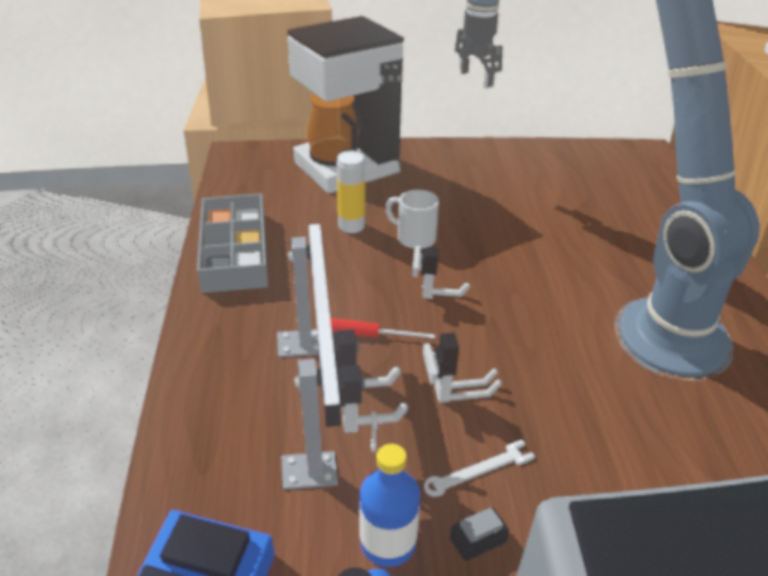

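View pics/top0.png

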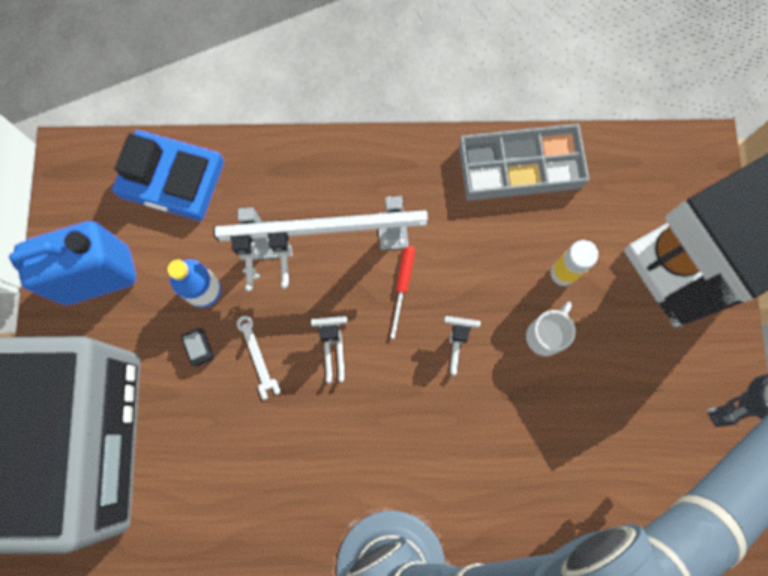

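The top view shows the loose double hook at (330,335), with its prongs towards the robot. The rail runs from (217,232) to (427,217) with its open end at the right, and the clamped hooks are at (243,245) and (280,242). The single hook, mug, screwdriver and spanner are all clear of the hook.

```bash
cat > h.py <<'E'
import numpy as np,cv2
from rig import *
def ray(n,uv):
    c=camera_params(n);q=cv2.undistortPoints(np.float64(uv).reshape(-1,1,2),c["K"],c["dist"])[:,0]
    return c["position"],np.c_[q,np.ones(len(q))]@c["rotation"].T
def onplane(n,uv,z):
    o,r=ray(n,uv);return o+r*((z-o[2])/r[:,2])[:,None]
def cloud(n,d):
    v,u=np.mgrid[:384,:512];o,r=ray(n,np.c_[u.ravel(),v.ravel()])
    return (o+r*d.reshape(-1,1)).reshape(384,512,3)
E
python3 - <<'E'
from h import *
np.set_printoptions(precision=4,suppress=True)
for n in("top","scene"):
    f=np.load(n+"0.npz");p,d=f["p"].astype(int),f["d"];P=cloud(n,d)
    x,y,z=P[...,0],P[...,1],P[...,2];ok=d>0
    lo=p.min(2);hi=p.max(2)
    print(n,"table z",np.median(z[ok&(abs(z)<.03)]), "sd",z[ok&(abs(z)<.03)].std())
    m=ok&(lo>150)&(z>.19)&(z<.245)&(abs(y)<.4)&(x>.55)&(x<.95)
    k,l,s,c=cv2.connectedComponentsWithStats(m.astype(np.uint8));
    i=1+s[1:,4].argmax();M=l==i
    print("rail",s[i],"med z",np.median(z[M]))
    q=P[M];vv=np.polyfit(q[:,1],q[:,2],1);print(" z(y) slope,z0",vv,"y",np.percentile(q[:,1],[0,2,98,100]))
    uv=np.argwhere(M)[:,::-1]; W=onplane(n,uv,.218);(c0,wh,a)=cv2.minAreaRect(W[:,:2].astype(np.float32));print(" rect z=.218",c0,wh,a)
    # black carriages
    for nm,mm in(("black",(hi<75)),("white",(lo>135))):
        m=ok&mm&(z>.03)&(z<.245)&(y>-.35)&(y<.4)&(x>.4)&(x<.95)
        k,l,s,c=cv2.connectedComponentsWithStats(m.astype(np.uint8))
        for i in range(1,k):
            if s[i,4]>15:print(" ",nm,s[i],P[l==i].mean(0),P[l==i].min(0),P[l==i].max(0))
f=np.load("top0.npz")["p"][...,::-1];g=np.load("scene0.npz")["p"][...,::-1]
A=cv2.resize(f[120:270,130:330],(800,600),interpolation=cv2.INTER_NEAREST)
cv2.imwrite("pics/cropt.png",A)
E
```

```text
top table z 9.14115094350354e-05 sd 0.0049710154808333
rail [ 143  141  142   18 1001] med z 0.21092744208967873
 z(y) slope,z0 [0.0027 0.2098] y [-0.0738 -0.065   0.3183  0.3263]
 rect z=.218 (0.6420594453811646, 0.12552037835121155) (0.02585686556994915, 0.3987727165222168) 3.783830404281616
  black [133 106   5  13  34] [0.8196 0.3954 0.0686] [0.7947 0.3879 0.0616] [0.8365 0.3998 0.0758]
  black [179 156  13  11 105] [0.6106 0.2055 0.2136] [0.5981 0.1919 0.184 ] [0.6256 0.2231 0.2245]
  black [155 158  13  11 122] [0.6058 0.2747 0.2126] [0.5942 0.2609 0.1837] [0.6213 0.2906 0.224 ]
  black [213 217  13  11  73] [0.449  0.118  0.1158] [0.4399 0.1018 0.0769] [0.4653 0.1347 0.1294]
  black [302 217  11  11  72] [ 0.4491 -0.1409  0.0963] [ 0.4358 -0.158   0.0748] [ 0.4647 -0.1278  0.1075]
  black [130 237  11   6  24] [0.4111 0.3842 0.0353] [0.4021 0.3691 0.0307] [0.4171 0.3999 0.0421]
  white [308  85  59  43 673] [ 0.8227 -0.2443  0.0448] [ 0.7604 -0.35    0.03  ] [ 0.9078 -0.1647  0.0622]
  white [257 131  11   8  87] [ 0.6834 -0.0115  0.2195] [ 0.6712 -0.0257  0.2062] [0.6952 0.00
[... 2483 characters left out ...]
54 167  20  11 158] [ 0.8015 -0.2198  0.0365] [ 0.7715 -0.2502  0.0301] [ 0.8281 -0.1702  0.0578]
  white [282 183   7   9  40] [ 0.4559 -0.1301  0.0422] [ 0.4482 -0.1357  0.0304] [ 0.4638 -0.125   0.054 ]
  white [282 229  19  32 233] [0.4744 0.1288 0.0692] [0.4471 0.0863 0.0302] [0.4892 0.158  0.0893]
  white [197 240  14  18 143] [0.6669 0.2684 0.2168] [0.6543 0.2524 0.1959] [0.6807 0.2818 0.2219]
  white [243 245  23  13 120] [0.5612 0.2079 0.1331] [0.5404 0.2007 0.1229] [0.5879 0.2141 0.1487]
  white [229 270  42  31 365] [0.5868 0.2846 0.1343] [0.5356 0.2678 0.0616] [0.6195 0.2957 0.1734]
  white [311 339  22  10 125] [0.4349 0.3915 0.0465] [0.4157 0.3777 0.0357] [0.4581 0.3999 0.0508]
```

View pics/cropt.png

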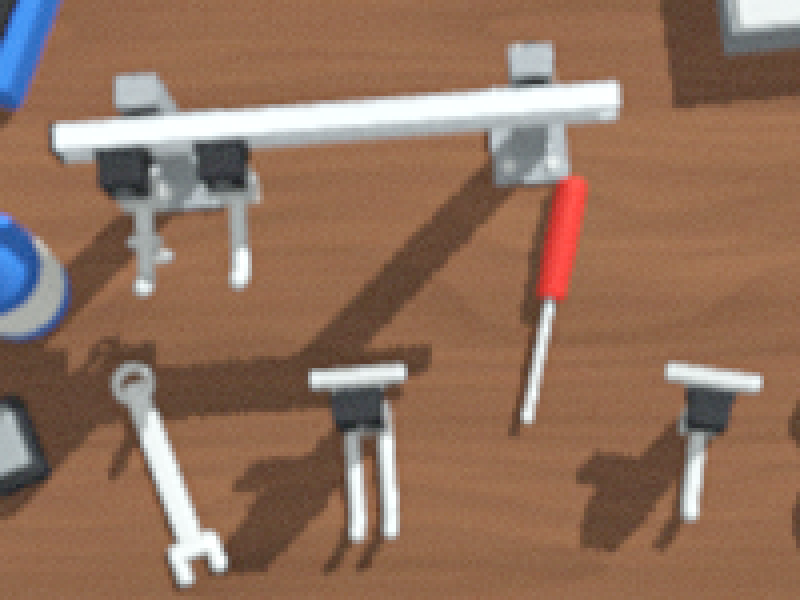

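The crop confirms a clean view of the rail with its open end at crop (620,97). The hook's glider bar runs from crop (310,380) to (405,370), with the carriage at (358,410). Next I fit the edges precisely.

Run:
```python
from h import *
np.set_printoptions(precision=4,suppress=True)
F={}
for n in("top","scene"):
    f=np.load(n+"0.npz");p,d=f["p"].astype(int),f["d"];P=cloud(n,d);lo=p.min(2);hi=p.max(2);z=P[...,2]
    m=((lo>150)&(z>.19)&(z<.245)&(abs(P[...,1])<.35)&(P[...,0]>.6)&(P[...,0]<.68)).astype(np.uint8)
    k,l,s,c=cv2.connectedComponentsWithStats(m);M=l==1+s[1:,4].argmax()
    W=onplane(n,np.argwhere(M)[:,::-1],.211);
    Q=W
    for a,b in((-.06,.31),):
        yb=np.arange(a,b,.01);E=[]
        for y in yb:
            x=Q[abs(Q[:,1]-y)<.006][:,0];E.append((x.min(),x.max()))
        E=np.array(E);fl=np.polyfit(yb,E[:,0],1);fh=np.polyfit(yb,E[:,1],1)
        print(n,"front edge x(y)",fl,"back edge",fh,"res",np.std(E[:,1]-np.polyval(fh,yb)),"yrange",W[:,1].min(),W[:,1].max())
    # glider bar top face z=.086
    k,l,s,c=cv2.connectedComponentsWithStats(((lo>135)&(z>.03)&(z<.13)&(P[...,1]>.08)&(P[...,1]<.16)&(P[...,0]>.465)&(P[...,0]<.5)).astype(np.uint8))
    i=1+s[1:,4].argmax();W=onplane(n,np.argwhere(l==i)[:,::-1],.086)
    print(n,"glider",s[i],cv2.minAreaRect(W[:,:2].astype(np.float32)),W[:,:2].mean(0),"line x(y)",np.polyfit(W[:,1],W[:,0],1))
    m=((hi<90)&(z>.03)&(z<.14)&(P[...,1]>.09)&(P[...,1]<.15)&(P[...,0]>.42)&(P[...,0]<.5)).astype(np.uint8)
    k,l,s,c=cv2.connectedComponentsWithStats(m);i=1+s[1:,4].argmax();M=l==i
    T=M&(z>.115);W=onplane(n,np.argwhere(T)[:,::-1],.122);print(n,"carriage top",T.sum(),cv2.minAreaRect(W[:,:2].astype(np.float32)),W[:,:2].mean(0))
    # prongs
    m=(lo>135)&(z>-.01)&(z<.05)&(P[...,1]>.07)&(P[...,1]<.16)&(P[...,0]>.34)&(P[...,0]<.43)
    W=P[m];print(n,"prongs",m.sum(),W.mean(0) if m.sum() else 0)
```

```text
top front edge x(y) [-0.0655  0.6427] back edge [-0.0664  0.6631] res 0.001073007657793414 yrange -0.07366700448184987 0.3265922526367919
top glider [208 211  23   7  98] ((0.4779089093208313, 0.12004898488521576), (0.014668239280581474, 0.06729625165462494), 4.640406131744385) [0.4787 0.1205] line x(y) [-0.0914  0.4897]
top carriage top 87 ((0.45172855257987976, 0.11848379671573639), (0.02358950674533844, 0.03228463977575302), 0.2942411005496979) [0.452  0.1177]
top prongs 176 [0.3954 0.1141 0.0096]
scene front edge x(y) [-0.0715  0.6479] back edge [-0.0688  0.6637] res 0.0012083418190337836 yrange -0.07293187741142892 0.32346325238763607
scene glider [282 229  12  29 170] ((0.4820706844329834, 0.13433504104614258), (0.01760583370923996, 0.09391916543245316), 2.458498477935791) [0.4824 0.1334] line x(y) [-0.0641  0.491 ]
scene carriage top 122 ((0.45477211475372314, 0.12382486462593079), (0.023545270785689354, 0.04092962294816971), 2.9528679847717285) [0.4547 0.1245]
scene prongs 243 [0.394  0.1141 0.0116]
```

```bash
cat >> h.py <<'E'
np.set_printoptions(precision=4,suppress=True)
YAW=.0675; O=np.array([.647-.0675*.1265,.1265,0.])   # rack frame, rail front face
Rk=lambda a:np.array([[np.cos(a),-np.sin(a),0],[np.sin(a),np.cos(a),0],[0,0,1.]])
def att(a,roll=0):  # tool for hook yaw a; roll about hook x
    R=Rk(a)@cv2.Rodrigues(np.array([roll,0,0.]))[0]; z=-R[:,1];x=-R[:,2]
    return np.c_[x,np.cross(z,x),z]
OFF=np.array([0,0,.111])
def pos(x,y,z): # hook origin in rack frame (mm) -> TCP
    return O+Rk(YAW)@(np.array([x,y,z])/1e3)+OFF
def where():
    s=sense();return Rk(YAW).T@(np.array(s["position"])-OFF-O)*1e3,np.array(s["wrist_force"]),s["time_s"]
E
python3 - <<'E'
from h import *
g=np.array([.452,.1185,0]);A=att(.075)
p=sense()["position"]
move_l([p[0],p[1],.32],feed=.25)
movep(g+[0,0,.24],A)
move_l(g+OFF,feed=.15)
command_gripper(0.0,45); s=sense();print(s["finger_gap"],s["wrist_force"],s["time_s"])
move_l(g+OFF+[0,0,.05],feed=.1)
f0=[sense()["wrist_force"] for _ in range(3)];print(f0)
for n in("scene","top"):
    p,d=camera(n); np.savez(f"{n}1.npz",p=p,d=d)
p=np.load("scene1.npz")["p"];cv2.imwrite("pics/s1.png",cv2.resize(p[120:300,180:420,::-1],(800,600)))
print(sense()["time_s"],sense()["finger_gap"])
E
```

```text
0.035118854380200876 [-0.5846 -1.0124  5.6601] 4.6417
[array([ 0.2681,  1.2175, -2.2846]), array([ 0.2681,  1.2175, -2.2846]), array([ 0.2681,  1.2175, -2.2846])]
5.3917 0.035193715790676
```

View pics/s1.png

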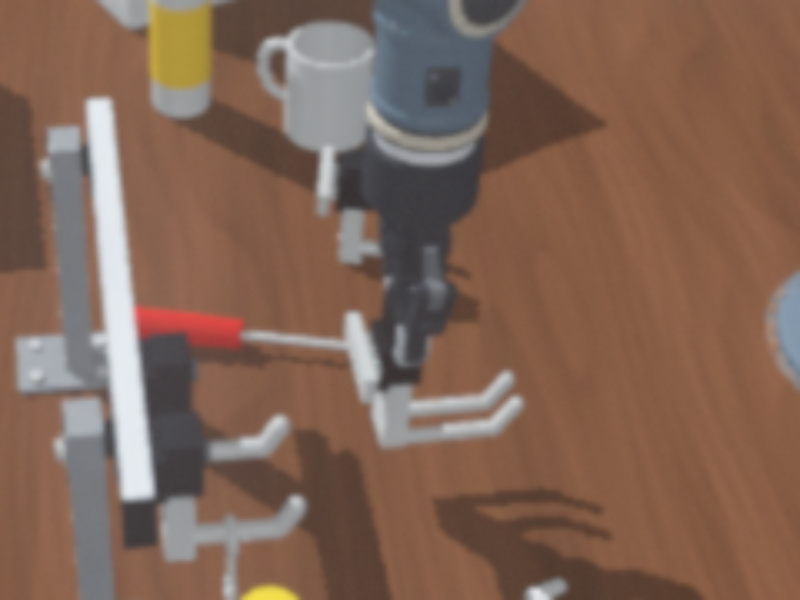

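The crop shows the hook upright in the fingers with its glider at about (360,355), and nothing else disturbed. Next I probe the rail's top and front near the mouth.

Run:
```python
from h import *
A=att(YAW)
p=sense()["position"]; move_l([p[0],p[1],.111+.19],feed=.2)
movep(pos(-80,-160,190),A)
move_l(pos(-24,-160,165),feed=.15); sleep(.2); print(where())
r=move_l(pos(-24,-160,138),feed=.012,until_force=2.5); w=where(); print("top",r,w); sleep(.1);print(where())
h=w[0][2]
move_l(pos(-24,-160,h+6),feed=.05)
if r:
    move_l(pos(-65,-160,h+6),feed=.15); move_l(pos(-65,-160,h-29),feed=.1)
    move_l(pos(-42,-160,h-29),feed=.1);sleep(.2);print(where())
    r=move_l(pos(-25,-160,h-29),feed=.012,until_force=2.5);w=where();print("front",r,w)
    move_l(pos(w[0][0]-8,-160,h-29),feed=.05);print(where())
```

```text
(array([ -24.5005, -159.873 ,  165.8146]), array([-0.0824, -0.6981, -1.5088]), 7.8)
top True (array([ -24.0335, -160.0231,  148.1448]), array([ 0.7651, -0.2386,  5.1486]), 9.175)
(array([ -24.0456, -160.034 ,  148.1163]), array([-1.8022, -0.2649,  6.5436]), 9.275)
(array([ -42.4952, -160.0109,  119.2492]), array([ 0.777 ,  0.0306, -1.4681]), 11.0833)
front True (array([ -33.2712, -160.0448,  118.1426]), array([-0.3097,  1.6865, -1.4224]), 11.9333)
(array([ -41.7675, -160.0962,  119.077 ]), array([-0.5238,  0.238 , -1.0077]), 12.2333)
```

Run:
```python
from h import *
h=148.1
def front(y,z):
    move_l(pos(-40,y,z),feed=.08);sleep(.3);print("f0",*where())
    r=move_l(pos(-26,y,z),feed=.006,until_force=4);print("front",y,r,*where());sleep(.1);print(*where())
    move_l(pos(-42,y,z),feed=.08)
def top(y):
    move_l(pos(-24,y,h+5),feed=.1);sleep(.3);print("t0",*where())
    r=move_l(pos(-24,y,h-7),feed=.006,until_force=4);print("top",y,r,*where());sleep(.1);print(*where())
    move_l(pos(-24,y,h+8),feed=.08)
front(-160,h-29); front(-40,h-29)
move_l(pos(-65,-40,h-29),feed=.15);move_l(pos(-65,-40,h+8),feed=.15)
top(-40); top(-160)
```

```text
f0 [ -39.984  -159.9955  119.0519] [-0.1558 -0.1038 -1.3288] 12.7833
front -160 True [ -33.1751 -160.0714  118.1544] [-0.393  -0.3252 -2.0655] 14.15
[ -33.6856 -160.1379  117.4497] [-0.1481 -0.4943 -1.5416] 14.25
f0 [-39.9939 -40.206  119.1079] [-0.0196  0.1916 -1.0813] 16.4583
front -40 True [-33.1807 -40.1862 118.1423] [ 0.0407  0.9697 -1.3633] 17.825
[-33.6169 -40.3953 117.4889] [-0.5403 -0.5951 -1.6646] 17.925
t0 [-24.3463 -39.9888 153.3127] [ 0.5587  0.2774 -1.9489] 19.7417
top -40 True [-24.0516 -39.9726 148.7102] [-0.9197 -1.0644  4.7828] 20.7083
[-24.0611 -39.9886 148.6879] [-0.702  -0.1412  5.7708] 20.8083
t0 [ -23.9647 -159.6574  153.1554] [-0.4008  0.584  -0.6884] 22.7167
top -160 True [ -24.0592 -160.0199  148.7925] [-0.4419 -0.224   4.8877] 23.6833
[ -24.0717 -160.0442  148.7223] [-0.5338 -0.8019  5.3695] 23.7833
```

Front and top probes repeat to 0.1 mm, and the rail is level and square to my frame. From these, the insertion pose is x about -20.9, z about 119.7. Next is the feed into the mouth.

Run:
```python
from h import *
x,z=-20.9,119.7
move_l(pos(-24,-160,160),feed=.1); move_l(pos(-24,-250,160),feed=.15)
move_l(pos(x,-250,z),feed=.1); sleep(.3); print(where())
for n in("top",):
    p,d=camera(n); np.savez("top2.npz",p=p)
r=move_l(pos(x,-225,z),feed=.015,until_force=4);print(r,*where())
if not r:
    r=move_l(pos(x,-170,z),feed=.015,until_force=4);print(r,*where())
sleep(.2);print(*where())
p,d=camera("scene");cv2.imwrite("pics/s2.png",cv2.resize(p[120:240,180:340,::-1],(800,600)))
```

```text
(array([ -20.6583, -250.068 ,  120.3417]), array([-0.2394,  0.3084, -0.6559]), 25.9)
False [ -20.7037 -225.1987  119.7936] [ 1.2069 -1.3294 -2.033 ] 27.7667
False [ -20.7961 -170.0961  119.7468] [ 4.9217 -1.9712 -0.8721] 31.5833
[ -20.8131 -170.094   119.7228] [ 3.9195 -2.318  -1.0068] 31.7833
```

View pics/s2.png

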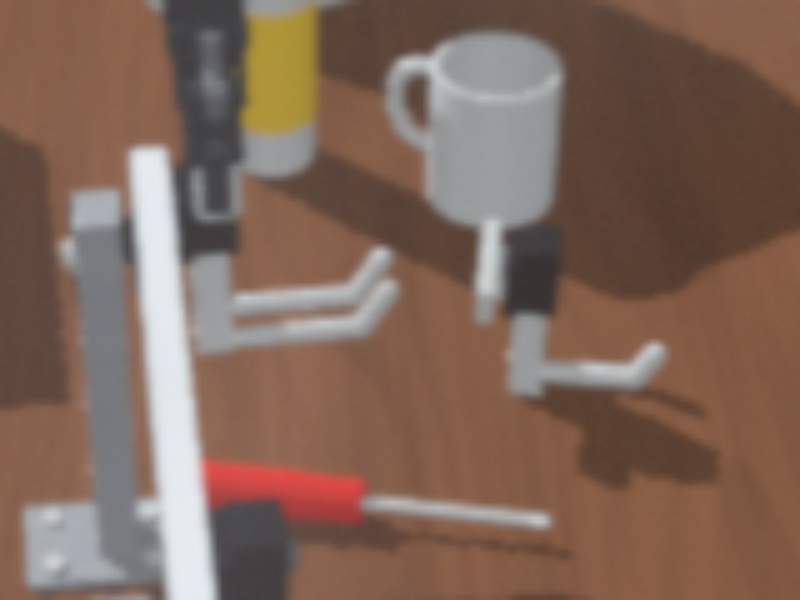

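The hook is in the rail's end with no z load (carriage at (205,215)). A 4 N pull in x says it sits slightly too far forward, so I ease x by 0.6 mm and slide on.

Run:
```python
from h import *
x,z=-20.3,119.7
move_l(pos(x,-168,z),feed=.01);sleep(.2);print(*where())
for y in(-120,-70,-20,5):
    r=move_l(pos(x,y,z),feed=.03,until_force=5);print(y,r,*where())
    if r: break
    f=where()[1]
    if abs(f[0])>2.5: x+=.3*np.sign(f[0])
    if f[2]+1.2>3: z+=.2
    if f[2]+1.2<-3: z-=.2
```

```text
[ -20.6515 -167.1882  119.5752] [ 1.8521  0.3983 -0.6661] 32.3917
-120 False [ -20.2989 -120.2844  119.6769] [-1.0045 -0.1657 -1.5981] 34.1417
-70 False [-20.3071 -70.2617 119.6393] [ 0.9956 -0.2299 -1.1814] 35.9583
-20 False [-20.2735 -20.2353 119.6741] [-0.3515  0.0035 -2.0725] 37.775
5 False [-20.2457   4.6748 119.6723] [ 0.0736  0.2701 -1.2834] 38.7583
```

Run:
```python
from h import *
x,z=-20.3,119.7
r=move_l(pos(x,23,z),feed=.008,until_force=4);w=where();print(r,*w);sleep(.1);w=where();print(*w)
y=w[0][1]
if r and 11<y<20:
    command_gripper(.050,20);sleep(.4);print(sense()["finger_gap"],*where())
    move_l(pos(x,y,z+75),feed=.06); print(*where())
    sleep(.3)
    f=[camera(n)[0] for n in("scene","top")]
    a=cv2.resize(f[0][130:310,180:330,::-1],(400,480));b=cv2.resize(f[1][120:220,130:280,::-1],(400,267))
    im=np.zeros((480,800,3),np.uint8);im[:,:400]=a;im[:267,400:]=b;cv2.imwrite("pics/e1.png",im)
```

```text
True [-20.7311  12.5802 118.9113] [ 1.3709 -0.0795 -0.5196] 39.9833
[-20.6939  12.5554 118.8184] [-0.1975  0.2452  0.2046] 40.0833
0.05018833045012188 [-21.1082  12.1757 118.309 ] [ 0.1919 -0.1854 -0.5251] 40.775
[-20.5012  12.4517 194.2005] [ 0.5129 -0.953  -0.2225] 42.2
```

View pics/e1.png

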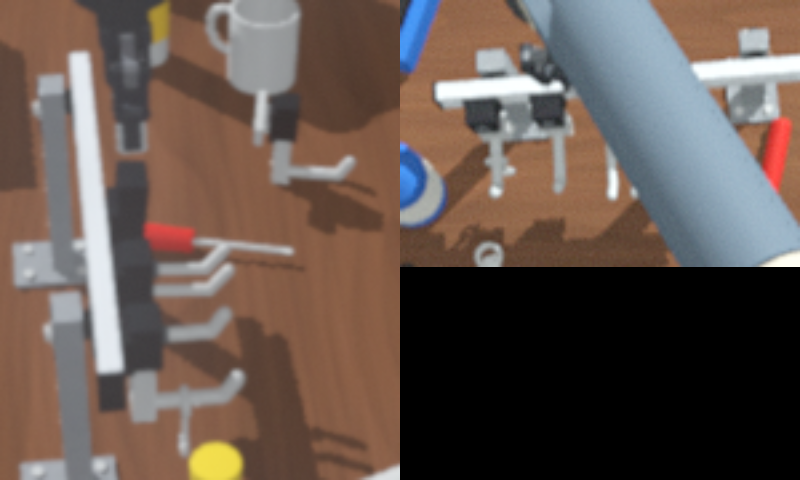

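The hook hangs in the rail with its carriage at left (130,200), right beside the clamped one. Contact came at y 12.6 in my frame, so I nudge it gently to check that it is truly closed up.

Run:
```python
from h import *
x,y,z=-20.5,12.5,119.7
move_l(pos(x,y,z),feed=.08);sleep(.2);print(*where())
r=move_l(pos(x,y+12,z),feed=.008,until_force=5);print(r,*where());sleep(.1);print(*where())
move_l(pos(x,y,z),feed=.02);sleep(.1);move_l(pos(x,y,z+75),feed=.08)
print(*where())
movep(np.array([.45,-.22,.36]),att(YAW));sleep(.2);print(sense()["time_s"])
f={n:camera(n) for n in("scene","top")}
for n in f:
    p,d=f[n];np.savez(n+"3.npz",p=p,d=d);P=cloud(n,d);Z=P[...,2]
    m=((p.max(2)<80)&(Z>.2)&(Z<.25)&(P[...,0]>.58)&(P[...,0]<.64)&(P[...,1]>.05)&(P[...,1]<.32)).astype(np.uint8)
    k,l,s,c=cv2.connectedComponentsWithStats(m)
    for i in range(1,k):
        if s[i,4]>20:
            q=onplane(n,np.argwhere(l==i)[:,::-1],.24);print(n,s[i],"rack y",((P[l==i]-O)@Rk(YAW))[:,1:].mean(0)*1e3)
b=f["top"][0][120:220,130:280,::-1];cv2.imwrite("pics/e2.png",cv2.resize(b,(750,500)))
```

```text
[-20.3014  12.5825 120.2408] [-0.4392 -0.0637  0.3014] 43.8917
True [-20.7867  19.4463 119.1963] [-0.6971 -0.8328 -0.0122] 44.9417
[-21.0885  19.3121 118.7054] [ 0.2064  0.0801 -0.3   ] 45.0417
[-20.8172  12.3335 193.9871] [-0.469   0.1408  0.0868] 46.7083
48.3833
scene [221 191  14  25 270] rack y [ 23.7433 224.2531]
scene [223 220  15  18 189] rack y [ 89.9629 213.4405]
scene [226 244  15  19 232] rack y [159.9839 213.8437]
top [179 155  12  12 109] rack y [ 81.5302 216.3705]
top [203 154  14  10 120] rack y [ 11.3459 232.5213]
top [155 157  12  12 109] rack y [151.191 215.861]
```

View pics/e2.png

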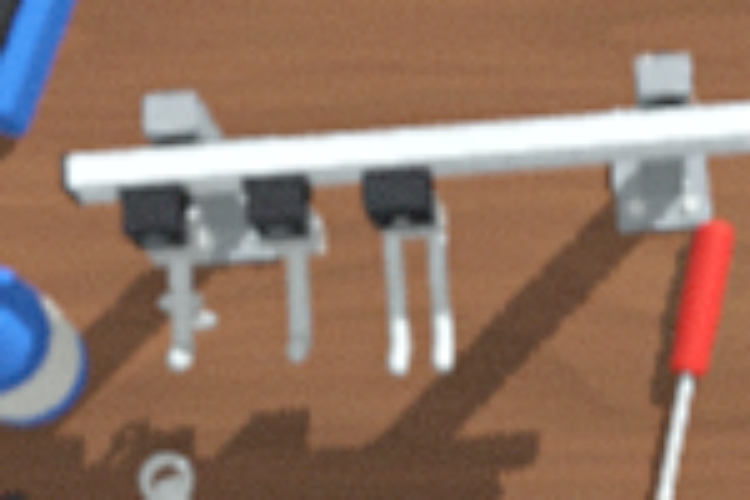

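```bash
python3 -c "
from rig import *
finish_job();print(sense()['time_s'])"
```

```text
the job is handed in; nothing more can be done
the job is handed in; nothing more can be done
```

The double hook is hanging in the rail, closed up against the nearer clamped hook, and I have handed the job in. The last clock reading before that was 48.4 s of the 72 s allowed.

- **Finding the rail:** I gripped the hook at 45 N and touched the rail's top and front lightly with its glider. The rail sits about 6 mm low, within about 0.001 rad of level, and square to the direction I measured.
- **Feeding in:** The glider went in on the first try. I eased the hook 0.6 mm in x after feeling about 4–5 N of side load. It then slid freely until it met the neighbouring hook, and I let go. The highest contact force I read was about 8 N, against the 25 N limit.
- **Checks that it is home:** After release I pushed the carriage gently with one finger at up to about 5 N. It did not move, so it is closed up. In the top view the hook is 70.2 mm from the nearer clamped carriage, where 70 mm is expected.
- **A disagreement:** My own frame put the contact at y = 12.6 mm instead of 15 mm. It also put the clamped hooks 3.5–4 mm low in y, so I take this as an offset in my y origin. The scene camera gave a wider spacing of about 66 mm, because it sees the side of the carriage as well as its top.

The other things on the bench were clear of the arm's path and looked unmoved in the pictures; I did not measure them again. The gripper finished well clear of everything.

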